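# Ready the sign easel: square the panel, set the leg, close the cam

## Robot

A 6-joint arm with a two-finger parallel gripper is mounted at the origin on the work surface. World frame = base frame: x ahead of the robot, y to its left, z up, the work surface at z = 0. Lengths are in m, angles in rad, forces in N, time in s.
With the tool pointing down it reaches from about 0.25 to 0.775 m from the base axis. Payload 4 kg.
Tool frame: the origin (TCP) lies on the centre line of the jaws, within the pads' length; the fingertips stand 19 mm ahead of it and the grasp point (between the pads) is the TCP; x points along the fingers, z is the direction in which the jaws open and shut, and the axes are right-handed (so a half turn about x gives the same grasp; the last joint's range is limited). The gripper opens to 94 mm and grips with 3 to 60 N. Pads are 16 mm wide; open, the fingers measure 119 mm over their backs; the gripper's body (75 mm by 177 mm) begins 78 mm behind the grasp point.
Start: joints at [1.125, 0.087, 1.371, -0, 1.684, -0.103], TCP at [0.185, 0.518, 0.225] pointing down, gripper open.
Joint ranges: [-3.1, 3.1], [-0.76, 2.03], [0.27, 2.55], [-1.08, 4.22], [0.17, 2.65], [-2.57, 2.57]. Speed limits (rad/s): [2.79, 2.79, 3.14, 3.14, 3.14, 3.14].

## Interface

Orientations are given as [roll, pitch, yaw] about the fixed x, y, z axes, in that order (R = Rz(yaw) Ry(pitch) Rx(roll)).
In Python, from bench import robot, snapshot, camera_params gives the robot as it stands.
- The arm moves only by the tool step_arm, never from a script. Its argument "motion" is text: rows parted by semicolons, each of 7 numbers parted by spaces: the opening in per cent of the stroke, from 0 (shut) to 100 (fully open), then the shift along the tool's x, y, z in cm, then the turn, a rotation vector about the tool's x, y, z in rad. A call has 1 to 20 rows; each row shifts and turns the commanded pose from where the row before left it, along the tool's axes as they then stand; what a row does not reach is not made up. A row lasts 1/12 s, in which the tool goes at most 41.7 mm and 7.16 degrees, less where a joint would pass 70% of its speed; a pose out of reach is approached as far as the arm can. A call with a gripper value outside its range is refused whole. The fingers move at their own pace and stop on an object; the grip force is fixed at half the most. Time passes only in rows, so rows that do not move let the fingers close. It gives the time, the measured TCP pose, the force and the opening at its end, in the units of the state.
- robot.get_obs(): the state, without advancing time (a new reading comes with each control period).
- snapshot(name): name is "scene" or "top" or "wrist"; returns the picture (384x512x3 uint8, red, green, blue); there is no depth.
- camera_params(name): a dict with "fx", "fy", "cx", "cy" (pixels), "R" (3x3) and "t" (3): a world point X has camera coordinates R X + t. Camera axes: x right, y down, z forward; pixel columns grow to the right and rows downward; lengths in m; the calibration is good to about 2 mm. A picture is of the moment at which its call begins: read the wrist's pose just before it. camera_params takes no time and is no camera call; for the wrist camera it gives the pose at the moment of the call.
- robot.close_job(): hands the job in, once; it reports no verdict.
The state is a dict: "time": time; "joint_positions": joint angles; "qvel": joint speeds; "joint_torque": joint torques, N m; "tool_pos": TCP position; "ee_rot": TCP orientation; "wrist_force": force on the tool from outside, world axes, zero at the start; "wrist_torque": the same for the moment, N m; "width": finger opening in m.
Only numpy, scipy, OpenCV 4.12 (cv2) and the standard library are available. Lean on these libraries where they do the work, as an engineer would, in place of code of your own. Each camera call takes 0.05 s, during which the arm holds its last target.

## Task

The tabletop sign easel lies on its back on the desk. First push the white-edged panel square and snug against both of its stops, the ledge on the far side and the lug at the end; then take the T-shaped leg by its crossbar, draw it out against its spring until the crossbar is level with the point of the brass rider, and, holding it on that mark, swing the flat cam lever fully closed so that it lies straight over the leg's rod. The clamp is not to be trusted yet: finish still holding the crossbar on the mark with the lever closed; do not shift the rider, close the lever off the mark or disturb the other things on the desk.

Things in the scene. Friction and masses are not known exactly. Their poses are not given: they have to be found in the camera images.
- corner (a point): Inside corner of the easel's two dark steel stops, on its plate (8 mm above the desk). The easel is fixed, turned up to 0.18 rad. Its axes: x away from the robot, y left (the leg draws out this way), z up. The far ledge's face is x = 0 (y 0 to 200 mm), the end lug's face y = 0 (x -110 to 0); both rise 14 mm above the plate, which spans x -175 to 14, y 0 to 215 mm. Distances below use this frame.
- panel_mid (a point): Centre of the loose panel: cork-faced board with white edges, 110 mm along its x, 150 along its y, 10 thick, 0.15 to 0.3 kg, its top 18 mm above the desk. It starts flat on the plate, 15 to 35 mm short of each stop, turned up to 0.12 rad. Snug and square, its centre is at x = -55, y = 75, z = 5 mm and its axes are the corner's. It slides at about 2 N.
- bar_mid (a point): Centre of the leg's grey crossbar (black end caps): 220 mm along the easel's x, 16 thick along y, 24 high, middle 28 mm above the desk with only the desk beneath. Pinch it across the 16 mm. A 13 mm rod at mid height runs from its middle to the collar. Retracted it is at x = -75, y = 355 mm.
- leg (a joint): How far the leg is drawn out (m): 0 retracted, growing as the crossbar moves along the easel's +y, at most 0.09. A spring pulls it back with 5.5 N at 0, 7.5 N at 0.08; let go, it springs back to 0, whether the lever is open or closed.
- mark (a point): Point of the brass rider on the ruler, 11 mm above the desk, beyond the crossbar's far end (x = 48 mm). The leg is on the mark when the crossbar's centre has this point's y in the easel's frame, that is when joint leg equals joint rider. The rider is 14 mm wide along y, 16 mm high.
- rider (a joint): Where the rider stands along the ruler (m), counted as joint leg is; 0.030 to 0.060. Stiff (6 N); not to be moved.
- lever (a joint): Angle of the cam lever (rad): 0 closed, at a stop, straight over the leg's rod; positive is open, swung towards the robot (easel's -x). Starts at 0.22 to 0.29. It turns stiffly (0.45 N m, 3 to 4 N at the crossbar) and stays where it is left.
- lever_pivot (a point): Vertical pivot of the lever, on the desk plane, at x = -75, y = 265 mm. A black collar block stands here, 60 mm along x by 50 along y, 42 mm high; on it the lever's disc (40 mm across) reaches 58 mm and a pin 64 mm above the desk.
- lever_tip (a point): Free end of the flat steel lever: 24 mm wide, 12 thick, reaching 200 mm from its pivot, 45 to 57 mm above the desk, so it passes 5 mm over the crossbar and beyond. Fingers straddling the bar on the robot's side of the lever can slide along the bar, away from the robot, and push it shut with their flanks; it is shut when the flanks are 12 mm short of the rod's middle line.
- eraser_mid (a point): Middle of a bystander: whiteboard eraser, 50 x 110 x 30 mm. Not to be disturbed.
- stapler_mid (a point): Middle of a bystander: grey and black stapler, 140 x 36 x 52 mm. Not to be disturbed.
- mug_mid (a point): Middle of a bystander: white mug, 80 across, 90 high mm. Not to be disturbed.
- tape_mid (a point): Middle of a bystander: roll of clear tape lying flat, 100 across, 24 high mm. Not to be disturbed.
- clipbox_mid (a point): Middle of a bystander: small cardboard box, 70 x 110 x 40 mm. Not to be disturbed.
Not all that is in view belongs to the job. There is more than one size of the part that bears panel_mid; the job needs the middle-sized.

How it is judged:
On the way, in this order (a step that is already met when the one before it is completed fails the run):
1. the panel is square against both stops (x of panel_mid in the frame of corner between -0.0585 and -0.05 m and y of panel_mid in the frame of corner between 0.07 and 0.0785 m and z of panel_mid in the frame of corner below 0.009 m and angle between the x axis of panel_mid and the x axis of corner, either way round below 0.035 rad), for 0.2 s.
2. the leg is held on the mark with the lever still open (y of bar_mid in the frame of mark between -0.005 and 0.005 m and contact force between the fingers and leg above 1 N and value of joint lever above 0.18 rad), for 0.2 s.
3. the lever is closed with the leg held on the mark (y of bar_mid in the frame of mark between -0.005 and 0.005 m and contact force between the fingers and leg above 1 N and value of joint lever below 0.05 rad), for 0.2 s.
At the end, for the whole second after the job is handed in: The panel's edges are within 3.5 mm of both stops and square to 0.035 rad, lying flat; the fingers hold the leg (over 1 N on it) with the crossbar within 5 mm of the rider's point and still; the lever is within 0.05 rad of closed (all of step 1 and all of step 3 and linear speed of leg below 0.01 m/s); the arm keeps its last pose, push and grip.
It fails at once if the lever is swung towards closed with the leg off its mark (value of joint lever below 0.15 rad and (y of bar_mid in the frame of mark below -0.009 m or y of bar_mid in the frame of mark above 0.009 m)).
It fails at once if the rider is shifted (distance of mark from where it was at the start of the episode above 0.004 m).
It fails at once if another thing on the desk is disturbed (distance of any of eraser_mid, stapler_mid, mug_mid, tape_mid, clipbox_mid from where it was at the start of the episode above 0.02 m).
It also fails if it takes over 61 s, if anything falls off the work surface, if the arm or the gripper's body presses on something with over 40 N, if the wrist force passes 120 N, or if a joint passes its speed limit or range.

## Working session

There is one attempt and no reset: what is moved stays moved. The work goes in short steps, Python scripts to look and compute and a tool call to move; the robot and the scene stay as the last step left them, time stands still between calls to the robot, and variables do not carry over. Pictures are saved under pics/ and viewed, and the job is handed in when it is done.

Besides the shell and the picture viewer there is one more tool, called after "Call:" as name(argument=value, ...), one argument or row to a line, values as JSON. step_arm: Moves the arm, as the interface text tells. Its arguments: {"type":"object","properties":{"motion":{"type":"string"}},"required":["motion"]}

```bash
ls; mkdir -p pics
python3 - <<'E'
from bench import robot, snapshot, camera_params
import cv2, numpy as np
o=robot.get_obs()
for k in o: print(k,np.round(o[k],3))
for n in ["scene","top","wrist"]:
    p=camera_params(n); print(n,p)
    im=snapshot(n); cv2.imwrite(f"pics/{n}0.png",im[:,:,::-1])
E
```

```text
pics
time 0.0
joint_positions [ 1.125  0.088  1.372  0.     1.684 -0.103]
qvel [ 0.    -0.001 -0.001  0.002  0.001 -0.   ]
joint_torque [-0.0000e+00 -3.4016e+01 -3.0244e+01  7.2000e-02  3.3000e-02 -0.0000e+00]
tool_pos [0.185 0.518 0.223]
ee_rot [ 3.035  1.569 -2.02 ]
wrist_force [ 0.351 -0.162 -1.046]
wrist_torque [-0.046  0.017 -0.048]
width 0.094
scene {'fx': 383.7007608445939, 'fy': 383.7007608445939, 'cx': 256.0475016577927, 'cy': 189.6703305935167, 'R': array([[ 0.86810791,  0.49636761,  0.00280033],
       [ 0.26771162, -0.46344094, -0.84472066],
       [-0.41799419,  0.73405837, -0.53520012]]), 't': array([-0.45297187, -0.07988167,  1.35668324])}
top {'fx': 495.231588444024, 'fy': 495.231588444024, 'cx': 258.3263077664499, 'cy': 191.59996696494588, 'R': array([[ 0.01993935, -0.99976358,  0.00867254],
       [-0.98116461, -0.02123395, -0.19200291],
       [ 0.19214167, -0.00468077, -0.98135604]]), 't': array([0.02219973, 0.52065531, 1.40755524])}
wrist {'fx': 309.5358213558713, 'fy': 309.5358213558713, 'cx': 254.94754142052255, 'cy': 194.2922399819361, 'R': array([[ 0.33638663,  0.94172146, -0.00217579],
       [ 0.91228246, -0.32529597,  0.24884383],
       [ 0.2336338 , -0.08569267, -0.96854118]]), 't': array([-0.54777977, -0.02682651,  0.39033916])}
```

View pics/top0.png

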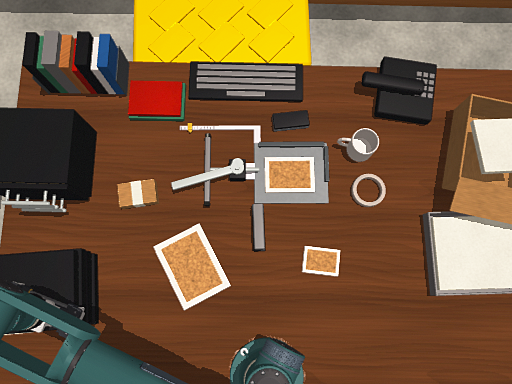

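View pics/scene0.png

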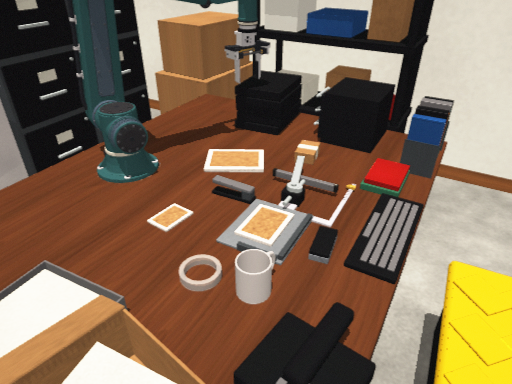

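View pics/wrist0.png

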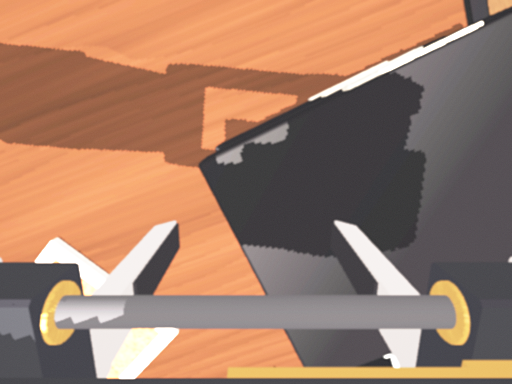

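```bash
cat > h.py <<'E'
import cv2, numpy as np
from bench import robot, snapshot, camera_params
def ray(p,u,v,z):
    d=np.array([(u-p['cx'])/p['fx'],(v-p['cy'])/p['fy'],1.0]); R=p['R']; c=-R.T@p['t']; w=R.T@d
    return c+w*(z-c[2])/w[2]
def proj(p,X):
    q=p['R']@np.asarray(X,float)+p['t']; return np.array([p['fx']*q[0]/q[2]+p['cx'],p['fy']*q[1]/q[2]+p['cy']])
E
python3 - <<'E'
import cv2
a=cv2.imread('pics/top0.png')[105:265,110:350]; cv2.imwrite('pics/topz.png',cv2.resize(a,(792,528),interpolation=cv2.INTER_CUBIC))
E
```

```text
(no output)
```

View pics/topz.png

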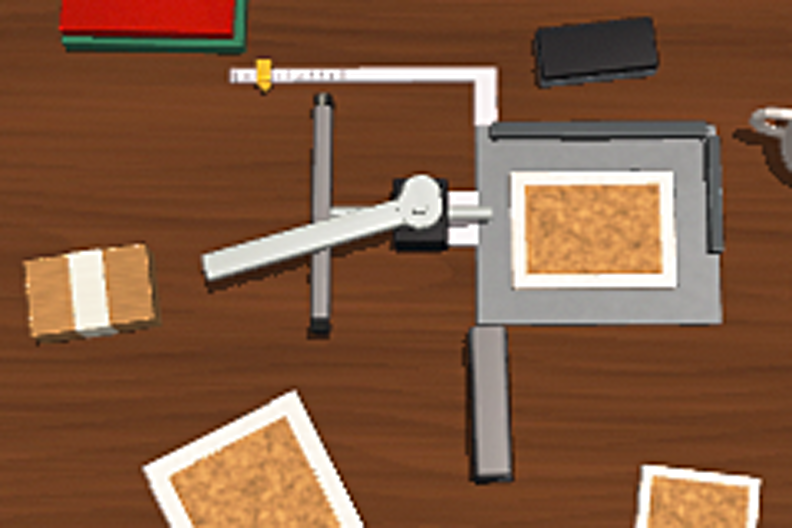

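Run:
```python
from h import *
p=camera_params("top")
def z(u,v,h): return ray(p,u/3.3+110-.35,v/3.3+105-.35,h)
P=dict(plBL=(477,324,.008),plBR=(721,322,.008),plTL=(476,122,.008),barTop=(322,98,.04),barBot=(319,322,.04),rider=(264,92,.011),
 lugIn0=(708,250,.022),lugIn1=(706,138,.022),led0=(492,136,.022),led1=(706,138,.022),pTL=(511,172,.018),pTR=(675,172,.018),pBR=(677,289,.018),pBL=(513,288,.018),
 piv=(419,205,.06),tipA=(203,257,.057),tipB=(209,282,.057),clip=(90,295,.04),stap0=(473,328,.052),stap1=(512,475,.052))
Q={k:z(*v) for k,v in P.items()}
for k in Q: print(k,np.round(Q[k],4))
f=lambda a,b:(np.arctan2(*(Q[b]-Q[a])[[1,0]]))
for a,b in [('plBL','plBR'),('plBL','plTL'),('barBot','barTop'),('lugIn0','lugIn1'),('led1','led0'),('pBR','pTR'),('pBL','pTL'),('pTR','pTL'),('pBR','pBL')]:
  print(a,b,round(f(a,b),3), np.linalg.norm(Q[b]-Q[a]))
```

```text
plBL [0.4936 0.0446 0.008 ]
plBR [ 0.5002 -0.1788  0.008 ]
plTL [0.6855 0.0497 0.008 ]
barTop [0.6955 0.1913 0.04  ]
barBot [0.4869 0.1857 0.04  ]
rider [0.7093 0.2489 0.011 ]
lugIn0 [ 0.5644 -0.1653  0.022 ]
lugIn1 [ 0.6707 -0.164   0.022 ]
led0 [0.6681 0.0345 0.022 ]
led1 [ 0.6707 -0.164   0.022 ]
pTL [0.6351 0.0162 0.018 ]
pTR [ 0.6385 -0.1357  0.018 ]
pBR [ 0.5282 -0.1373  0.018 ]
pBL [0.5259 0.0124 0.018 ]
piv [0.5915 0.0986 0.06  ]
tipA [0.5404 0.2895 0.057 ]
tipB [0.5178 0.2829 0.057 ]
clip [0.507  0.3916 0.04  ]
stap0 [0.4823 0.0479 0.052 ]
stap1 [0.3532 0.0111 0.052 ]
plBL plBR -1.541 0.22345437918266686
plBL plTL 0.026 0.19199785646175208
barBot barTop 0.027 0.20876818446452855
lugIn0 lugIn1 0.012 0.10631188491879703
led1 led0 1.584 0.19847462745706546
pBR pTR 0.015 0.11036287552427232
pBL pTL 0.034 0.10934044028468062
pTR pTL 1.593 0.15187554930289246
pBR pBL 1.586 0.14974831756738885
```

```bash
cat >> h.py <<'E'
from scipy.spatial.transform import Rotation as Ro
def Rt(o=None):
    o=o or robot.get_obs(); return Ro.from_euler('xyz',o['ee_rot']).as_matrix()
def plan(pos=None,ang=None,o=None):
    """world target; ang: world angle of tool z axis (jaw), tool x down. prints shift in current tool axes(cm), then rotvec in tool frame"""
    o=o or robot.get_obs(); R=Rt(o); p=np.array(o['tool_pos'])
    if pos is not None: print('shift cm',np.round(R.T@(np.array(pos)-p)*100,2))
    if ang is not None:
        zt=np.array([np.cos(ang),np.sin(ang),0]); xt=np.array([0,0,-1.]); Rg=np.c_[xt,np.cross(zt,xt),zt]
        print('rotvec',np.round(Ro.from_matrix(R.T@Rg).as_rotvec(),3))
        if pos is not None: print('shift after rot',np.round(Rg.T@(np.array(pos)-p)*100,2))
E
python3 - <<'E'
from h import *
print(np.round(Rt(),3)); p=camera_params('wrist'); print('wcam',-p['R'].T@p['t'], 'tool frame',Rt().T@(-p['R'].T@p['t']-robot.get_obs()['tool_pos']))
for a in (0.02,np.pi+.02,np.pi/2+.02,-np.pi/2+.02): plan([.582,.034,.1],a)
t=camera_params('top')
print(ray(t,490/3.3+110-.35,213/3.3+105-.35,.03), ray(t,362,145,.045))
E
```

```text
[[-0.001 -0.942  0.336]
 [-0.002  0.336  0.942]
 [-1.     0.    -0.002]]
wcam [0.1175527  0.54060003 0.38369036] tool frame [-0.16011766  0.07099482 -0.00122804]
shift cm [ 12.4  -53.68 -32.18]
rotvec [ 1.208e+00 -2.000e-03  1.000e-03]
shift after rot [ 12.36 -49.15  38.75]
shift cm [ 12.4  -53.68 -32.18]
rotvec [-1.934e+00 -1.000e-03 -2.000e-03]
shift after rot [ 12.36  49.15 -38.75]
shift cm [ 12.4  -53.68 -32.18]
rotvec [-0.363 -0.002 -0.   ]
shift after rot [ 12.36 -38.75 -49.15]
shift cm [ 12.4  -53.68 -32.18]
rotvec [ 2.779e+00 -1.000e-03  2.000e-03]
shift after rot [12.36 38.75 49.15]
[0.59281301 0.03486522 0.03      ] [ 0.67107906 -0.27677725  0.045     ]
```

Call:
step_arm(
  motion="100 0 0 0 -0.0908 0 0;100 0 0 0 -0.0908 0 0;100 0 0 0 -0.0908 0 0;100 0 0 0 -0.0908 0 0;100 -0.2 -1.7 -3.1 0 0 0;100 -0.2 -1.7 -3.1 0 0 0;100 -0.2 -1.7 -3.1 0 0 0;100 -0.2 -1.7 -3.1 0 0 0;100 -0.2 -1.7 -3.1 0 0 0;100 -0.2 -1.7 -3.1 0 0 0;100 -0.2 -1.7 -3.1 0 0 0;100 -0.2 -1.7 -3.1 0 0 0;100 -0.2 -1.7 -3.1 0 0 0;100 -0.2 -1.7 -3.1 0 0 0;100 -0.2 -1.7 -3.1 0 0 0;100 -0.2 -1.7 -3.1 0 0 0;100 -0.2 -1.7 -3.1 0 0 0;100 -0.2 -1.7 -3.1 0 0 0;100 0 0 0 0 0 0;100 0 0 0 0 0 0",
)

```text
time: 1.82
tool_pos: [0.432, 0.0876, 0.252]
ee_rot: [1.307, 1.569, 2.895]
wrist_force: [-1.1, 0.3, -0.0]
width: 0.0938
```

Run:
```python
from h import *
import pickle
o=robot.get_obs(); print(o['time'],o['tool_pos'],o['ee_rot'],o['qvel'])
p=camera_params('wrist'); im=snapshot('wrist'); cv2.imwrite('pics/w1.png',im[:,:,::-1]); pickle.dump(p,open('w1.pkl','wb'))
cv2.imwrite('pics/w1z.png',cv2.resize(im[:,:,::-1],(800,600),interpolation=cv2.INTER_CUBIC))
```

```text
1.8167 [0.43200738 0.08760177 0.25198047] [1.30730522 1.56948323 2.89455197] [ 0.05501569 -0.01468173  0.01174301  0.01352055  0.00728068  0.00741178]
```

View pics/w1z.png

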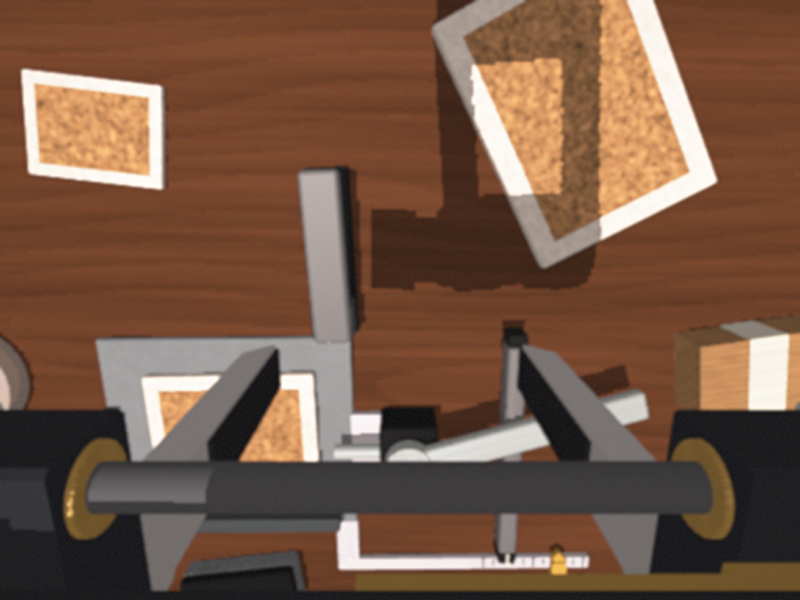

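Run:
```python
from h import *
plan([.62,.14,.16],.02); print(robot.get_obs()['joint_positions'])
t=camera_params('top');print(-t['R'].T@t['t']);t=camera_params('scene');print(-t['R'].T@t['t'])
```

```text
shift cm [  9.18 -18.95   4.77]
rotvec [ 1.57  -0.    -0.002]
shift after rot [ 9.2   4.75 18.95]
[ 7.33977753e-02 -1.62028195e-01  1.55763841e+00  7.51436181e-04
  1.74718077e+00 -1.51604852e+00]
[0.2399559  0.0398385  1.48108764]
[ 0.98169942 -0.80806456  0.65988781]
```

Call:
step_arm(
  motion="100 1.5 -3.16 0.8 0 0 0;100 1.5 -3.16 0.8 0 0 0;100 1.5 -3.16 0.8 0 0 0;100 1.5 -3.16 0.8 0 0 0;100 1.5 -3.16 0.8 0 0 0;100 1.5 -3.16 0.8 0 0 0;100 0 0 0 0.1208 0 0;100 0 0 0 0.1208 0 0;100 0 0 0 0.1208 0 0;100 0 0 0 0.1208 0 0;100 0 0 0 0.1208 0 0;100 0 0 0 0.1208 0 0;100 0 0 0 0.1208 0 0;100 0 0 0 0.1208 0 0;100 0 0 0 0.1208 0 0;100 0 0 0 0.1208 0 0;100 0 0 0 0.1208 0 0;100 0 0 0 0.1208 0 0;100 0 0 0 0.1208 0 0;100 0 0 0 0 0 0",
)

```text
time: 3.53
tool_pos: [0.6193, 0.1431, 0.1624]
ee_rot: [2.467, 1.57, 2.489]
wrist_force: [0.2, 0.0, -0.1]
width: 0.0939
```

Run:
```python
from h import *
import pickle
o=robot.get_obs(); print(o['time'],o['tool_pos'],o['ee_rot'],o['qvel'])
p=camera_params('wrist'); im=snapshot('wrist'); cv2.imwrite('pics/w2.png',im[:,:,::-1]); pickle.dump(p,open('w2.pkl','wb'))
cv2.imwrite('pics/w2z.png',cv2.resize(im[:,:,::-1],(800,600),interpolation=cv2.INTER_CUBIC))
```

```text
3.5333 [0.61930112 0.14307159 0.16235791] [2.46712703 1.57002249 2.48893081] [-6.72452290e-03 -1.36715921e-04 -2.75285458e-03  1.14218070e-04
  1.04210477e-03 -1.65858027e-01]
```

View pics/w2z.png

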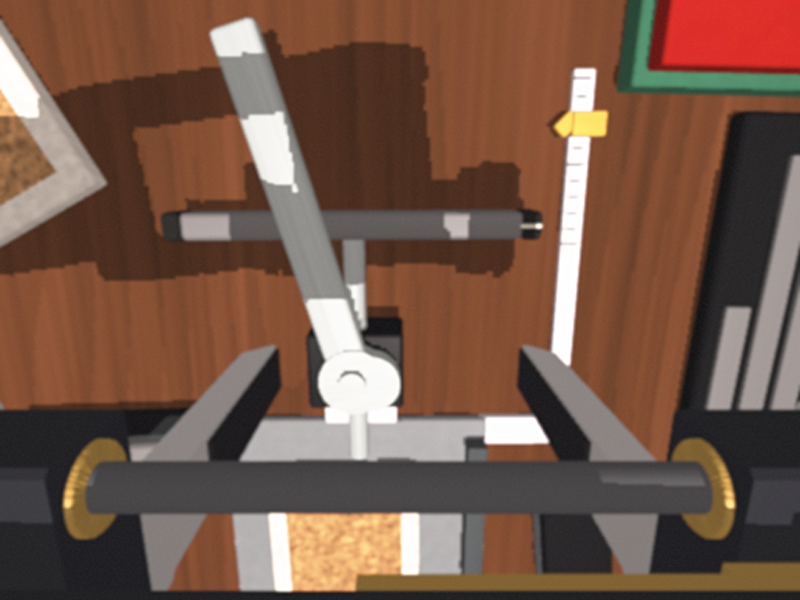

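Run:
```python
import cv2
a=cv2.imread('pics/w2.png'); a=a[60:170,95:400]; cv2.imwrite('pics/w2c.png',cv2.resize(a,None,fx=2.6,fy=2.6,interpolation=cv2.INTER_CUBIC))
a=cv2.imread('pics/w2.png')[70:160,320:400]; cv2.imwrite('pics/w2d.png',cv2.resize(a,None,fx=6,fy=6,interpolation=cv2.INTER_CUBIC))
```

```text
(no output)
```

View pics/w2d.png

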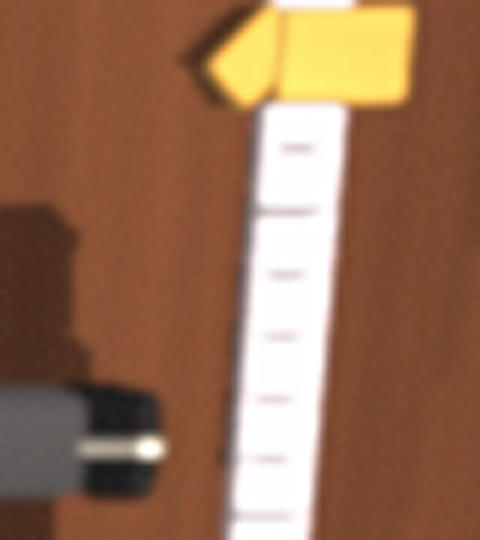

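View pics/w2c.png

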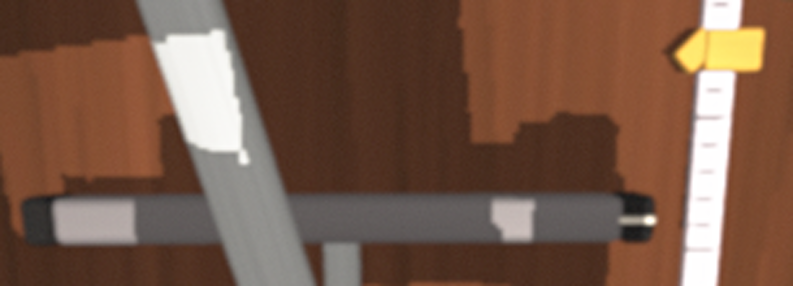

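Run:
```python
from h import *
import pickle
p=pickle.load(open('w2.pkl','rb')); t=camera_params('top')
r=lambda u,v,z:ray(p,u/6+320-.42,v/6+70-.42,z)
c=lambda u,v,z:ray(p,u/2.6+95-.3,v/2.6+60-.3,z)
w=lambda u,v,z:ray(p,u/1.5625-.2,v/1.5625-.2,z)
rid=r(203,65,.011); idx=r(95,448,.0405); print('rider',rid,'index',idx, 'end face bottom',r(150,448,.0405), r(165,448,.02))
print('ticks',[np.round(r(u,v,.003),4) for u,v in [(297,147),(287,211),(285,274),(281,336),(275,399),(270,459),(263,516)]])
A=[c(50,197,.04),c(620,193,.04),c(50,243,.04),c(620,243,.04)]; print('bar edges',np.round(A,4))
print('bar ends', c(22,220,.04), c(657,220,.04))
for k,(u,v,z) in dict(disc=(358,381,.058),pin=(351,378,.064),plTL=(537,0,0)).items(): print(k,w(u,v,z))
print('lever tip',w(213,33,.057),w(258,22,.057),'lever at', c(140,0,.057),c(215,0,.057))
print('ruler edge', w(573,68,.003),w(550,340,.003))
```

```text
rider [0.71100772 0.2471752  0.011     ] index [0.69145855 0.18936832 0.0405    ] end face bottom [0.69973279 0.18954704 0.0405    ] [0.70806694 0.1878577  0.02      ]
ticks [array([0.7301, 0.2357, 0.003 ]), array([0.7296, 0.2256, 0.003 ]), array([0.7304, 0.2155, 0.003 ]), array([0.7308, 0.2055, 0.003 ]), array([0.7309, 0.195 , 0.003 ]), array([0.7312, 0.1849, 0.003 ]), array([0.7311, 0.1752, 0.003 ])]
bar edges [[0.492  0.1928 0.04  ]
 [0.6888 0.1984 0.04  ]
 [0.4905 0.1769 0.04  ]
 [0.6902 0.1812 0.04  ]]
bar ends [0.48149781 0.18472592 0.04      ] [0.70242589 0.18949798 0.04      ]
disc [0.5968085  0.09827007 0.058     ]
pin [0.59327682 0.10265204 0.064     ]
plTL [0.6979967  0.31846072 0.        ]
lever tip [0.52476015 0.28195797 0.057     ] [0.547307   0.28733811 0.057     ] lever at [0.53259966 0.25423014 0.057     ] [0.55557927 0.25472396 0.057     ]
ruler edge [0.72245977 0.28137763 0.003     ] [0.72575609 0.10790007 0.003     ]
```

Run:
```python
from h import *
plan([.582,.035,.032],.022)
```

```text
shift cm [ 13.04 -10.69  -4.01]
rotvec [ 0.004 -0.001 -0.   ]
shift after rot [ 13.04 -10.7   -3.98]
```

Call:
step_arm(
  motion="75 0 -2.67 -1 0.004 0 0;75 0 -2.67 -1 0 0 0;75 0 -2.67 -1 0 0 0;75 0 -2.67 -1 0 0 0;75 0 0 0 0 0 0;75 2.6 0 0 0 0 0;75 2.6 0 0 0 0 0;75 2.6 0 0 0 0 0;75 2.6 0 0 0 0 0;75 2.6 0 0 0 0 0;75 0 0 0 0 0 0;75 0 0 0 0 0 0",
)

```text
time: 4.58
tool_pos: [0.5815, 0.0345, 0.032]
ee_rot: [2.889, 1.569, 2.909]
wrist_force: [0.2, -0.2, 0.1]
width: 0.0705
```

Run:
```python
from h import *
import pickle
o=robot.get_obs(); print(o['time'],o['tool_pos'],o['wrist_force'],o['width'])
plan([.582,-.0094,.031],.022)
p=camera_params('wrist'); im=snapshot('wrist'); cv2.imwrite('pics/w3z.png',cv2.resize(im[:,:,::-1],(800,600),interpolation=cv2.INTER_CUBIC))
```

```text
4.5833 [0.58153649 0.03450583 0.03204572] [ 0.16812163 -0.23090045  0.07344778] 0.07048473805380558
shift cm [ 0.1  -4.39 -0.04]
rotvec [-0.002 -0.002 -0.001]
shift after rot [ 0.1  -4.39 -0.05]
```

View pics/w3z.png

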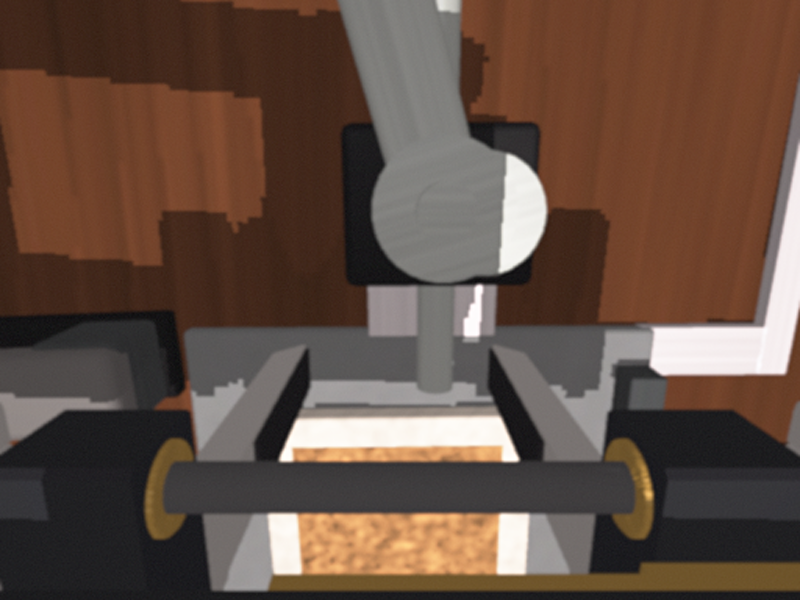

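Call:
step_arm(
  motion="75 0.1 -0.4 0 0 0 0;75 0 -0.4 0 0 0 0;75 0 -0.4 0 0 0 0;75 0 -0.4 0 0 0 0;75 0 -0.4 0 0 0 0;75 0 -0.4 0 0 0 0;75 0 -0.4 0 0 0 0;75 0 -0.4 0 0 0 0;75 0 -0.4 0 0 0 0;75 0 -0.4 0 0 0 0;75 0 0 0 0 0 0;75 0 0 0 0 0 0",
)

```text
time: 5.63
tool_pos: [0.5827, -0.0069, 0.0314]
ee_rot: [-3.053, 1.57, -3.036]
wrist_force: [-0.5, 1.6, 0.7]
width: 0.0704
```

Call:
step_arm(
  motion="75 0 -0.2 0 0 0 0;75 0 -0.1 0 0 0 0;75 0 0 0 0 0 0;75 0 0 0 0 0 0",
)

```text
time: 5.97
tool_pos: [0.5826, -0.0072, 0.0314]
ee_rot: [1.678, 1.566, 1.696]
wrist_force: [-1.2, 7.3, 1.9]
width: 0.0707
```

Call:
step_arm(
  motion="75 0 -0.15 0 0 0 0;75 0 0 0 0 0 0;75 0 0 0 0 0 0",
)

```text
time: 6.22
tool_pos: [0.5824, -0.0073, 0.0314]
ee_rot: [1.7, 1.564, 1.718]
wrist_force: [-0.8, 10.0, 2.2]
width: 0.071
```

Call:
step_arm(
  motion="75 0 0.8 0 0 0 0;75 0 0.7 0 0 0 0;75 -3 0 0 0 0 0;75 -4 0 0 0 0 0;75 0 -2.45 -2.05 0 0 0;75 0 -2.45 -2.05 0 0 0;75 0 -2.45 -2.05 0 0 0;75 0 -2.45 -2.05 -0.12 0 0;75 0 0 0 -0.121 0 0;75 0 0 0 -0.121 0 0;75 0 0 0 -0.121 0 0;75 0 0 0 -0.121 0 0;75 0 0 0 -0.121 0 0;75 0 0 0 -0.121 0 0;75 0 0 0 -0.121 0 0;75 0 0 0 -0.121 0 0;75 0 0 0 -0.121 0 0;75 0 0 0 -0.121 0 0;75 0 0 0 -0.121 0 0;75 0 0 0 -0.121 0 0",
)

```text
time: 7.88
tool_pos: [0.5022, -0.096, 0.1013]
ee_rot: [2.85, 1.569, -1.838]
wrist_force: [0.1, 0.4, 0.1]
width: 0.0704
```

Run:
```python
from h import *
o=robot.get_obs(); print(o['time'],o['tool_pos'],o['wrist_force'],o['width'],o['joint_positions'])
plan([.50,-.092,.031],np.pi/2+.022)
im=snapshot('top'); cv2.imwrite('pics/top4.png',im[:,:,::-1]); cv2.imwrite('pics/top4z.png',cv2.resize(im[105:265,110:350,::-1],(792,528),interpolation=cv2.INTER_CUBIC))
```

```text
7.8833 [ 0.50217916 -0.09600543  0.10126859] [0.14535648 0.3811577  0.10044736] 0.07043548361124613 [-2.98774183e-01  5.96546967e-02  1.64789877e+00 -1.63243238e-03
  1.43398906e+00 -1.89324280e+00]
shift cm [7.03 0.21 0.42]
rotvec [ 0.002 -0.002 -0.   ]
shift after rot [7.03 0.21 0.41]
```

View pics/top4z.png

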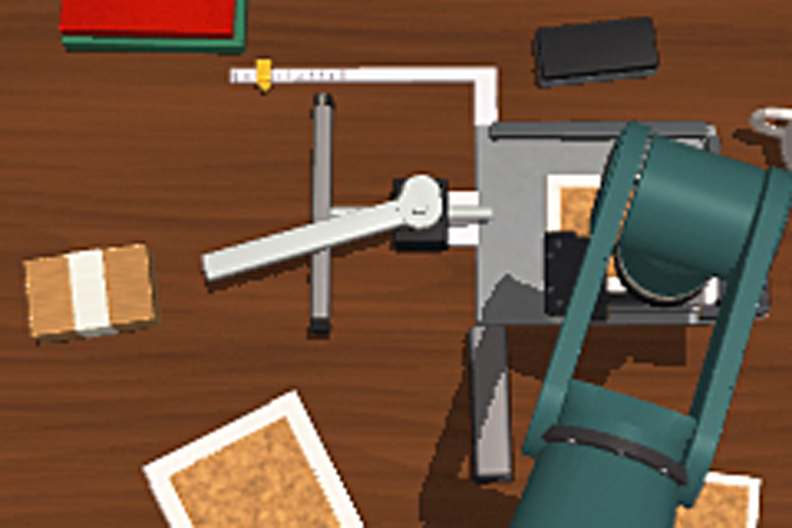

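Call:
step_arm(
  motion="75 2.5 0.2 0.4 0 0 0;75 2.5 0 0 0 0 0;75 2 0 0 0 0 0;75 0 0 0 0 0 0;75 0 -0.5 0 0 0 0;75 0 -0.5 0 0 0 0;75 0 -0.5 0 0 0 0;75 0 -0.5 0 0 0 0;75 0 -0.5 0 0 0 0;75 0 -0.5 0 0 0 0;75 0 -0.5 0 0 0 0;75 0 -0.5 0 0 0 0;75 0 -0.4 0 0 0 0;75 0 -0.4 0 0 0 0;75 0 -0.3 0 0 0 0;75 0 0 0 0 0 0;75 0 0 0 0 0 0",
)

```text
time: 9.35
tool_pos: [0.5517, -0.0906, 0.0314]
ee_rot: [-1.505, 1.57, 0.083]
wrist_force: [-0.7, -0.2, -0.5]
width: 0.0709
```

Call:
step_arm(
  motion="75 0 -0.2 0 0 0 0;75 0 0 0 0 0 0;75 0 0 0 0 0 0",
)

```text
time: 9.6
tool_pos: [0.5528, -0.0907, 0.0313]
ee_rot: [1.539, 1.57, 3.128]
wrist_force: [-2.4, -1.3, 0.8]
width: 0.0704
```

Call:
step_arm(
  motion="75 0 -0.2 0 0 0 0;75 0 0 0 0 0 0;75 0 0 0 0 0 0",
)

```text
time: 9.85
tool_pos: [0.5531, -0.0907, 0.0313]
ee_rot: [1.563, 1.566, -3.131]
wrist_force: [-5.8, -0.1, 3.6]
width: 0.0707
```

Call:
step_arm(
  motion="75 0 -0.2 0 0 0 0;75 0 0 0 0 0 0;75 0 0 0 0 0 0",
)

```text
time: 10.1
tool_pos: [0.5533, -0.0908, 0.0313]
ee_rot: [1.575, 1.561, -3.119]
wrist_force: [-11.1, -1.1, 7.6]
width: 0.0705
```

Run:
```python
from h import *
im=snapshot('scene'); cv2.imwrite('pics/s5.png',im[:,:,::-1]); cv2.imwrite('pics/s5z.png',cv2.resize(im[180:300,200:380,::-1],(792,528),interpolation=cv2.INTER_CUBIC))
print(robot.get_obs()['time'])
```

```text
10.15
```

View pics/s5z.png

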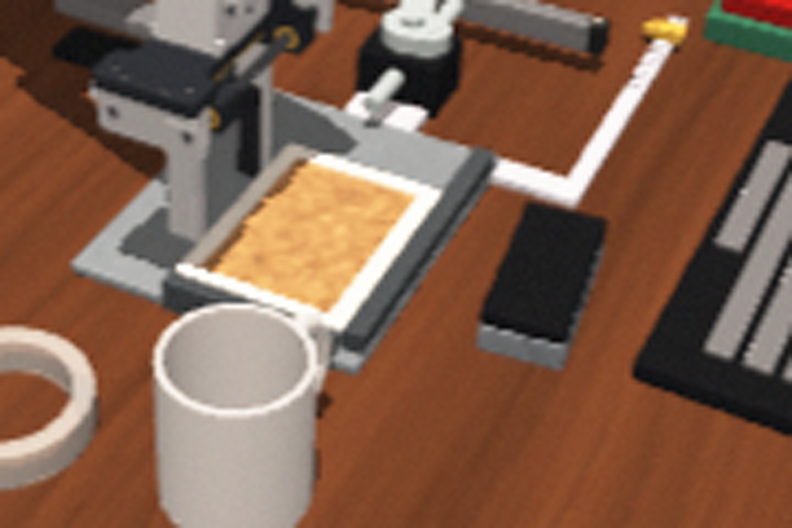

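Call:
step_arm(
  motion="48 0 1 0 0 0 0;48 0 1 0 0 0 0;48 -3 0.6 0 0 0 0;48 -3 0.6 0 0 0 0;48 -3 0.6 0 0 0 0;48 0 0 4 0 0 0;48 0 0 4 0 0 0;48 0 0 4 0 0 0;48 0 0 4 0 0 0;48 0 0 4 0 0 0;48 0 0 4 0 0 0;48 0 0 3.6 0 0 0;48 0 0 0 0 0 0;48 0 0 0 0 0 0",
)

```text
time: 11.32
tool_pos: [0.5139, 0.1864, 0.1215]
ee_rot: [-1.273, 1.57, 0.319]
wrist_force: [-0.6, -0.7, -0.4]
width: 0.0454
```

Run:
```python
from h import *
import pickle
o=robot.get_obs(); print(o['time'],o['tool_pos'],o['wrist_force'],o['width'])
plan([.512,.1855,.028],np.pi/2+.022)
p=camera_params('wrist'); im=snapshot('wrist'); cv2.imwrite('pics/w6z.png',cv2.resize(im[:,:,::-1],(800,600),interpolation=cv2.INTER_CUBIC))
im=snapshot('top'); cv2.imwrite('pics/top6.png',im[:,:,::-1]); cv2.imwrite('pics/top6z.png',cv2.resize(im[130:220,240:340,::-1],(800,720)[:2] if 0 else (660,594),interpolation=cv2.INTER_CUBIC))
```

```text
11.3167 [0.51386325 0.18643857 0.12147114] [-0.617049   -0.66781394 -0.39877627] 0.04543007285061349
shift cm [ 9.35  0.2  -0.09]
rotvec [-0.     0.     0.001]
shift after rot [ 9.35  0.19 -0.09]
```

View pics/top6z.png

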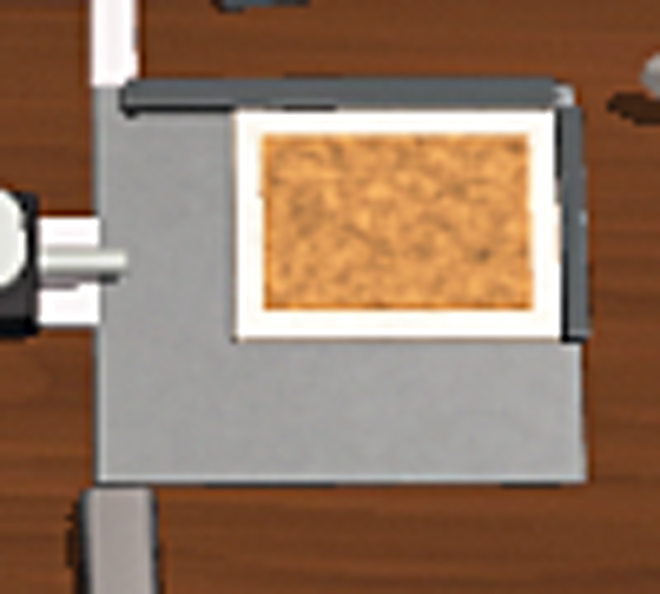

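View pics/w6z.png

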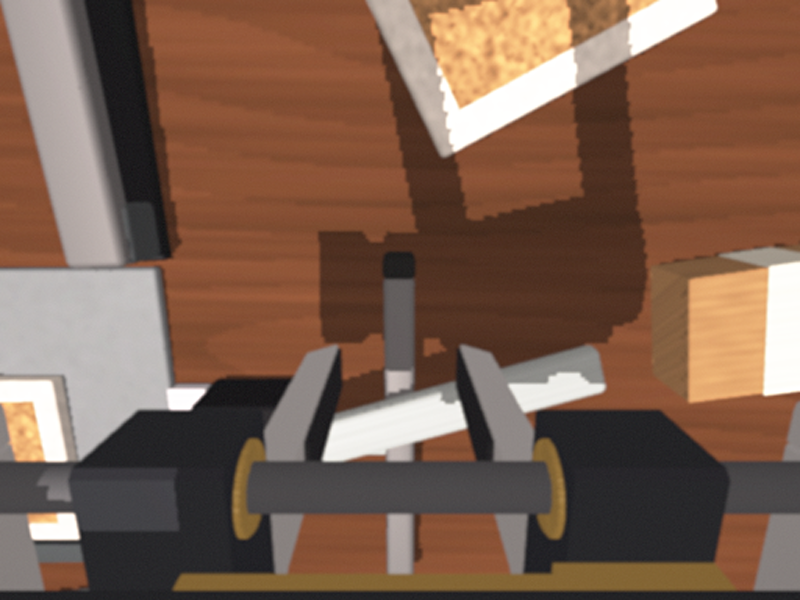

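```bash
python3 - <<'E'
from h import *
p=camera_params("top")
def z(u,v,h): return ray(p,u/6.6+240-.42,v/6.6+130-.42,h)
Q=dict(pTL=z(233,110,.018),pTR=z(556,110,.018),pBR=z(561,340,.018),pBL=z(235,340,.018),ledL=z(125,110,.022),ledR=z(556,105,.022),lugB=z(566,338,.022),plBL=z(97,483,.008),plBR=z(585,482,.008),plTL=z(93,88,.008))
for k in Q: print(k,np.round(Q[k],4))
print('c',(Q['pTL']+Q['pTR']+Q['pBL']+Q['pBR'])/4)
f=lambda a,b:print(a,b,round(np.arctan2(*(Q[b]-Q[a])[[1,0]]),3),round(np.linalg.norm(Q[b]-Q[a]),4))
f('pBL','pTL');f('pBR','pTR');f('lugB','ledR');f('ledR','ledL');f('pTR','pTL');f('pBR','pBL');f('plBR','plBL');f('plBL','plTL')
E
python3 - <<'E'
import cv2
a=cv2.imread('pics/top6.png')[140:190,300:335]; cv2.imwrite('pics/c6.png',cv2.resize(a,None,fx=11,fy=11,interpolation=cv2.INTER_NEAREST))
E
```

```text
pTL [ 0.6692 -0.0151  0.018 ]
pTR [ 0.6726 -0.1653  0.018 ]
pBR [ 0.5631 -0.167   0.018 ]
pBL [ 0.5599 -0.0175  0.018 ]
ledL [0.6669 0.0351 0.022 ]
ledR [ 0.6738 -0.1647  0.022 ]
lugB [ 0.5632 -0.1687  0.022 ]
plBL [0.4938 0.0443 0.008 ]
plBR [ 0.4991 -0.179   0.008 ]
plTL [0.6813 0.0503 0.008 ]
c [ 0.61619705 -0.09120087  0.018     ]
pBL pTL 0.022 0.1093
pBR pTR 0.015 0.1094
lugB ledR 0.036 0.1106
ledR ledL 1.605 0.2
pTR pTL 1.593 0.1502
pBR pBL 1.593 0.1495
plBR plBL 1.594 0.2234
plBL plTL 0.031 0.1876
```

View pics/c6.png

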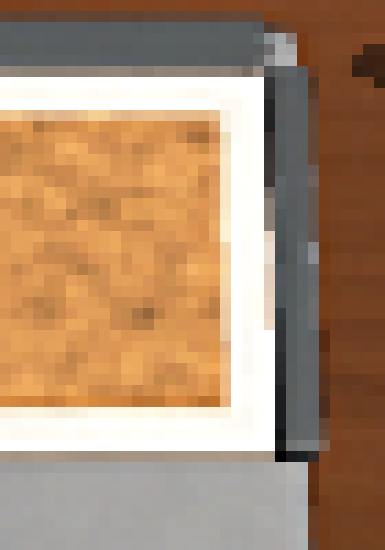

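Call:
step_arm(
  motion="48 2.4 0.2 -0.1 0 0 0;48 2.4 0 0 0 0 0;48 2.4 0 0 0 0 0;48 2.15 0 0 0 0 0;20 0 0 0 0 0 0;20 0 0 0 0 0 0;20 0 0 0 0 0 0;20 0 0 0 0 0 0;20 0 0 0 0 0 0;20 0 0 0 0 0 0",
)

```text
time: 12.25
tool_pos: [0.5139, 0.185, 0.0301]
ee_rot: [-0.97, 1.565, 0.619]
wrist_force: [0.4, 4.1, 3.1]
width: 0.0189
```

Run:
```python
from h import *
o=robot.get_obs(); print(o['time'],o['tool_pos'],o['wrist_force'],o['width'])
p=camera_params('wrist'); im=snapshot('wrist'); cv2.imwrite('pics/w7z.png',cv2.resize(im[:,:,::-1],(800,600),interpolation=cv2.INTER_CUBIC))
```

```text
12.25 [0.51394765 0.1850102  0.03011873] [0.35429548 4.09299173 3.113178  ] 0.018868991872438047
```

View pics/w7z.png

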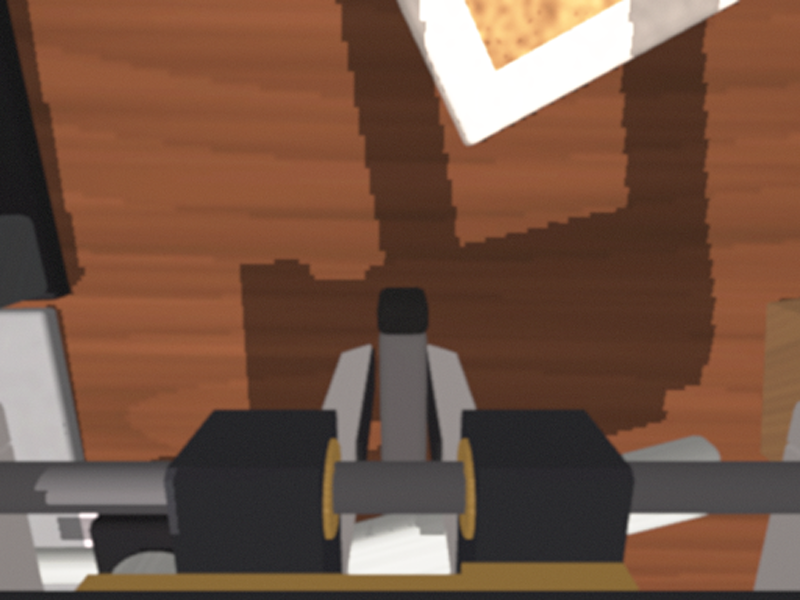

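Call:
step_arm(
  motion="20 0.1 0 0.5 0 0 0;20 0 0 0.5 0 0 0;20 0 0 0.5 0 0 0;20 0 0 0.5 0 0 0;20 0 0 0.5 0 0 0;20 0 0 0.5 0 0 0;20 0 0 0.5 0 0 0;20 0 0 0.5 0 0 0;20 0 0 0.5 0 0 0;20 0 0 0.5 0 0 0;20 0 0 0.5 0 0 0;20 0 0 0.5 0 0 0;20 0 0 0 0 0 0;20 0 0 0 0 0 0;20 0 0 0 0 0 0",
)

```text
time: 13.55
tool_pos: [0.5117, 0.2411, 0.0275]
ee_rot: [-3.058, 1.565, -1.469]
wrist_force: [0.5, -6.9, 4.5]
width: 0.019
```

Run:
```python
from h import *
import pickle
o=robot.get_obs(); print(o['time'],o['tool_pos'],o['wrist_force'],o['width'],o['ee_rot'])
im=snapshot('top'); cv2.imwrite('pics/top8.png',im[:,:,::-1]); cv2.imwrite('pics/top8z.png',cv2.resize(im[110:210,140:270,::-1],(780,600),interpolation=cv2.INTER_CUBIC))
im=snapshot('scene'); cv2.imwrite('pics/s8.png',im[:,:,::-1]); cv2.imwrite('pics/s8z.png',cv2.resize(im[130:230,270:400,::-1],(780,600),interpolation=cv2.INTER_CUBIC))
```

```text
13.55 [0.51166085 0.24113343 0.02745384] [ 0.45208885 -6.9078915   4.47933167] 0.019034082261086143 [-3.05810506  1.56463816 -1.46901768]
```

View pics/top8z.png

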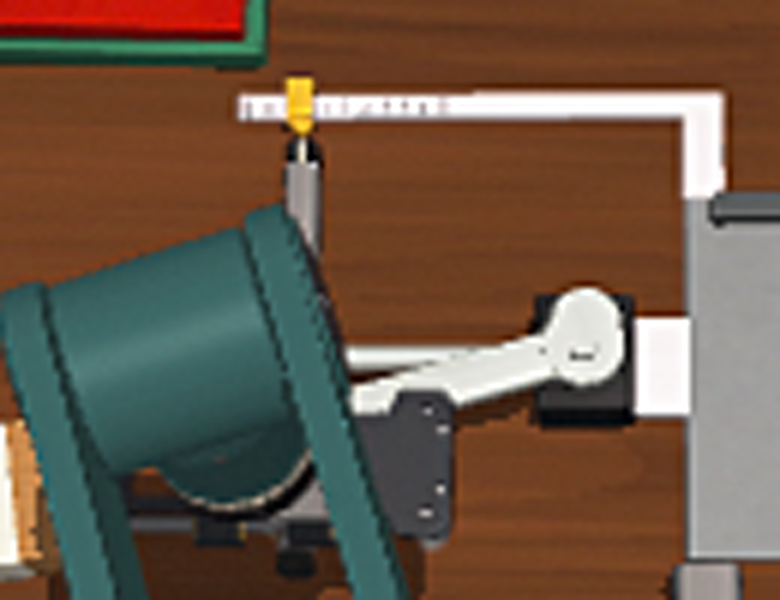

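View pics/s8z.png

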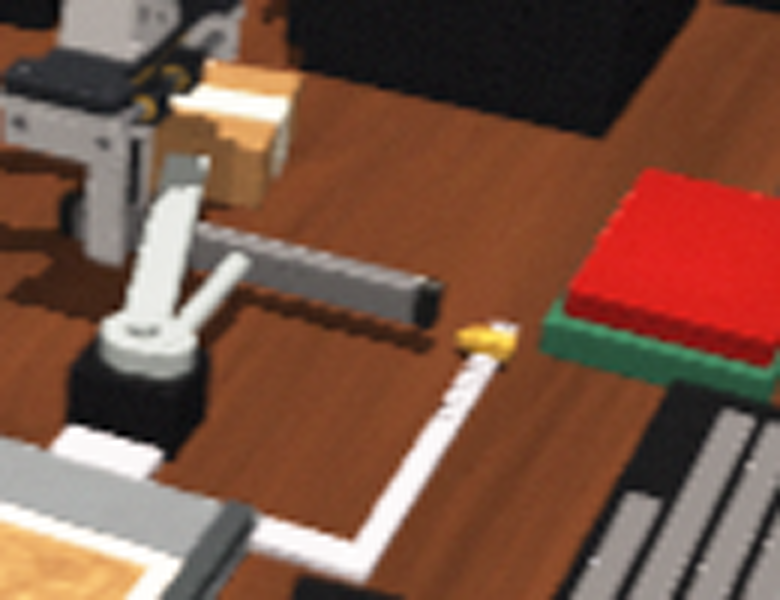

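Run:
```python
from h import *
p=camera_params("top")
def z(u,v,h): return ray(p,u/6+140-.42,v/6+110-.42,h)
y=np.array([-.022,1,0])
for nm,(u,v,h) in dict(rid=(302.5,133,.011),ridbody=(299,105,.016),idx=(302,153,.0405),barL=(287,185,.04),barR=(321,185,.04)).items():
    X=z(u,v,h); print(nm,np.round(X,4),'y_e',round((X-[.6725,-.1655,0])@y-.355,4))
a=cv2.imread('pics/top8.png')[118:146,176:206]; cv2.imwrite('pics/c8.png',cv2.resize(a,None,fx=20,fy=20,interpolation=cv2.INTER_NEAREST))
```

```text
rid [0.7119 0.248  0.011 ] y_e 0.0576
ridbody [0.7253 0.2498 0.016 ] y_e 0.0591
idx [0.6919 0.2436 0.0405] y_e 0.0536
barL [0.6751 0.2504 0.04  ] y_e 0.0608
barR [0.6755 0.2333 0.04  ] y_e 0.0437
```

View pics/c8.png

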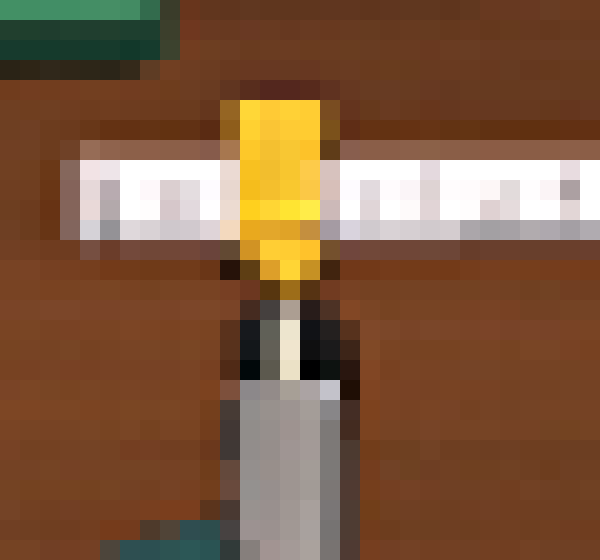

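Call:
step_arm(
  motion="20 0 0 0.35 0 0 0;20 0 0 0 0 0 0;20 0 0 0 0 0 0;20 0 0 0 0 0 0;20 0 0 0 0 0 0",
)

```text
time: 14.07
tool_pos: [0.5116, 0.2445, 0.0275]
ee_rot: [-3.072, 1.565, -1.483]
wrist_force: [0.2, -7.3, 4.8]
width: 0.0187
```

Run:
```python
from h import *
o=robot.get_obs(); print(o['time'],o['tool_pos'],o['wrist_force'],o['width'],o['ee_rot'])
print(np.round(Rt(o),3))
im=snapshot('top'); cv2.imwrite('pics/top9.png',im[:,:,::-1]); cv2.imwrite('pics/top9z.png',cv2.resize(im[118:146,176:206,::-1],None,fx=20,fy=20,interpolation=cv2.INTER_NEAREST))
p=camera_params('wrist'); im=snapshot('wrist'); cv2.imwrite('pics/w9z.png',cv2.resize(im[:,:,::-1],(800,600),interpolation=cv2.INTER_CUBIC))
```

```text
14.0667 [0.51158819 0.24450829 0.02748652] [ 0.23299115 -7.33703072  4.77100965] 0.018726702592279442 [-3.07172231  1.56461381 -1.48281796]
[[ 0.001 -1.    -0.018]
 [-0.006 -0.018  1.   ]
 [-1.    -0.    -0.006]]
```

View pics/top9z.png

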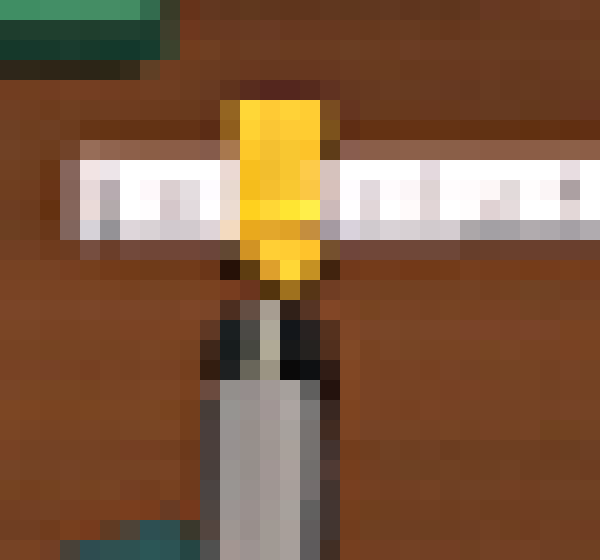

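View pics/w9z.png

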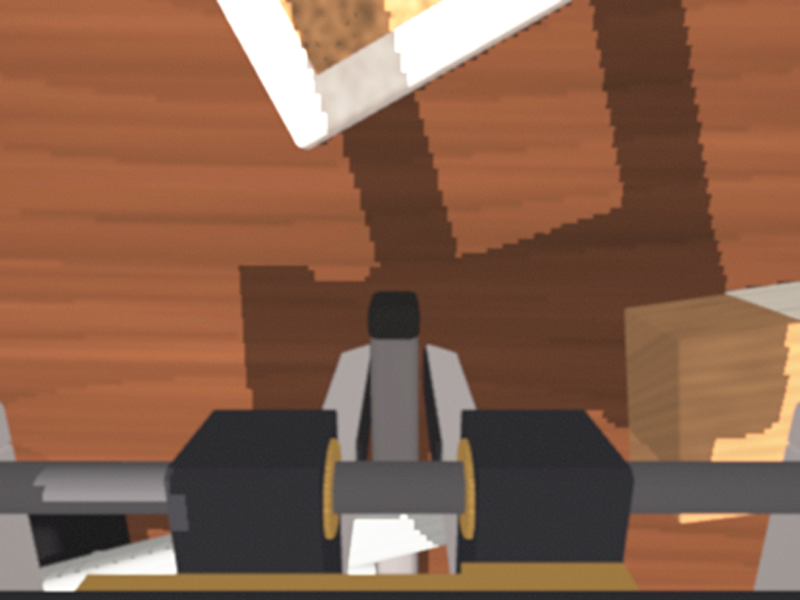

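Call:
step_arm(
  motion="20 0 -0.4 0 0 0 0;20 0 -0.4 0 0 0 0;20 0 -0.4 0 0 0 0;20 0 -0.4 0 0 0 0;20 0 -0.4 0 0 0 0;20 0 -0.4 0 0 0 0;20 0 0 0 0 0 0;20 0 0 0 0 0 0",
)

```text
time: 14.83
tool_pos: [0.5309, 0.2446, 0.024]
ee_rot: [2.174, 1.557, -2.52]
wrist_force: [-5.7, -5.6, -0.4]
width: 0.0192
```

Call:
step_arm(
  motion="20 0 -0.4 0 0 0 0;20 0 -0.4 0 0 0 0;20 0 -0.4 0 0 0 0;20 0 -0.4 0 0 0 0;20 0 0 0 0 0 0;20 0 0 0 0 0 0",
)

```text
time: 15.33
tool_pos: [0.5467, 0.2449, 0.0236]
ee_rot: [2.148, 1.557, -2.546]
wrist_force: [-5.4, -5.3, -1.3]
width: 0.019
```

Call:
step_arm(
  motion="20 -0.1 -0.4 0 0 0 0;20 -0.1 -0.4 0 0 0 0;20 0 -0.4 0 0 0 0;20 0 -0.4 0 0 0 0;20 0 -0.3 0 0 0 0;20 0 0 0 0 0 0;20 0 0 0 0 0 0",
)

```text
time: 15.92
tool_pos: [0.5654, 0.2452, 0.0252]
ee_rot: [2.126, 1.556, -2.568]
wrist_force: [-5.7, -5.8, -1.9]
width: 0.019
```

Run:
```python
from h import *
o=robot.get_obs(); print(o['time'],o['tool_pos'],o['wrist_force'],o['width'],o['ee_rot'])
im=snapshot('top'); cv2.imwrite('pics/topA.png',im[:,:,::-1]); cv2.imwrite('pics/topAz.png',cv2.resize(im[110:210,140:270,::-1],(780,600),interpolation=cv2.INTER_CUBIC))
im=snapshot('scene'); cv2.imwrite('pics/sA.png',im[:,:,::-1]); cv2.imwrite('pics/sAz.png',cv2.resize(im[130:230,250:380,::-1],(780,600),interpolation=cv2.INTER_CUBIC))
```

```text
15.9167 [0.56542527 0.24516501 0.02518011] [-5.68104872 -5.77555968 -1.8639413 ] 0.019017867379687473 [ 2.12579022  1.55604152 -2.56837056]
```

View pics/topAz.png

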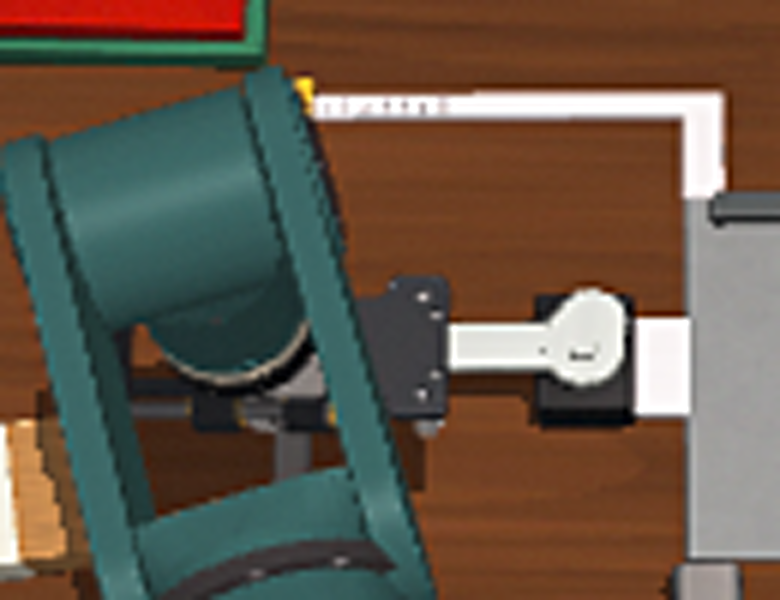

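View pics/sAz.png

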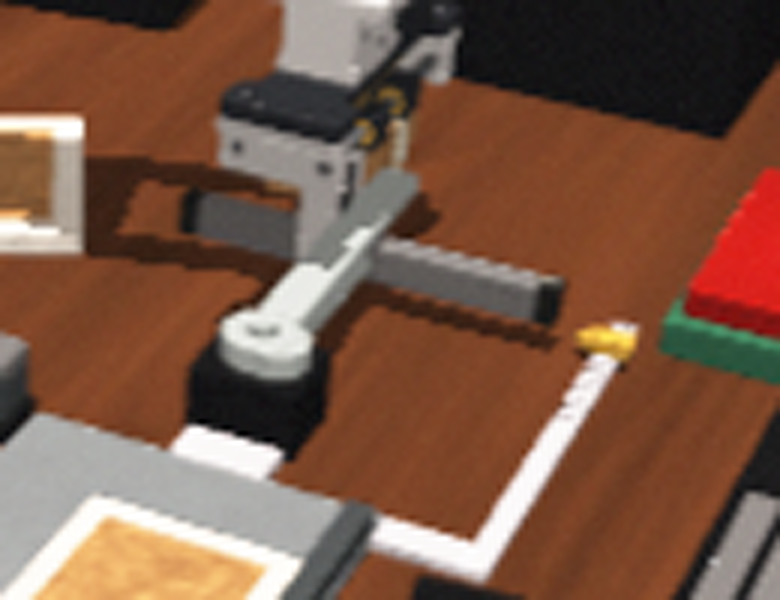

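Call:
step_arm(
  motion="20 -0.1 -0.2 0.05 0 0 0;20 0 -0.2 0 0 0 0;20 0 0 0 0 0 0;20 0 0 0 0 0 0",
)

```text
time: 16.35
tool_pos: [0.5672, 0.2452, 0.0256]
ee_rot: [2.052, 1.551, -2.641]
wrist_force: [-9.9, -5.9, -0.1]
width: 0.0192
```

Call:
step_arm(
  motion="20 0 -0.2 0 0 0 0;20 0 0 0 0 0 0;20 0 0 0 0 0 0",
)

```text
time: 16.6
tool_pos: [0.5673, 0.2452, 0.0255]
ee_rot: [1.988, 1.547, -2.705]
wrist_force: [-14.8, -7.5, 1.9]
width: 0.0191
```

Call:
step_arm(
  motion="10 0 0 0 0 0 0;10 0 0 0 0 0 0;10 0 0 0 0 0 0;10 0 0 0 0 0 0;10 0 0 0 0 0 0;10 0 0 0 0 0 0",
)

```text
time: 17.1
tool_pos: [0.5673, 0.2466, 0.0255]
ee_rot: [1.893, 1.548, -2.8]
wrist_force: [-15.4, -4.8, 1.7]
width: 0.0156
```

Run:
```python
from h import *
import pickle
o=robot.get_obs(); print(o['time'],o['tool_pos'],o['wrist_force'],o['width'],o['qvel'])
im=snapshot('top'); cv2.imwrite('pics/topBz.png',cv2.resize(im[100:240,110:340,::-1],(788,480),interpolation=cv2.INTER_CUBIC)); cv2.imwrite('pics/topB.png',im[:,:,::-1])
im=snapshot('scene'); cv2.imwrite('pics/sB.png',im[:,:,::-1]); cv2.imwrite('pics/sBz.png',cv2.resize(im[130:230,250:380,::-1],(780,600),interpolation=cv2.INTER_CUBIC))
p=camera_params('wrist');im=snapshot('wrist'); pickle.dump(p,open('wB.pkl','wb')); cv2.imwrite('pics/wB.png',im[:,:,::-1]); cv2.imwrite('pics/wBz.png',cv2.resize(im[:,:,::-1],(800,600),interpolation=cv2.INTER_CUBIC))
```

```text
17.1 [0.56726691 0.24655088 0.02554618] [-15.399888    -4.80686933   1.67907218] 0.015583108646794406 [-6.37723458e-05 -4.49201926e-04  2.41569416e-04 -1.67958445e-03
  1.00936297e-03 -7.81227358e-04]
```

View pics/topBz.png

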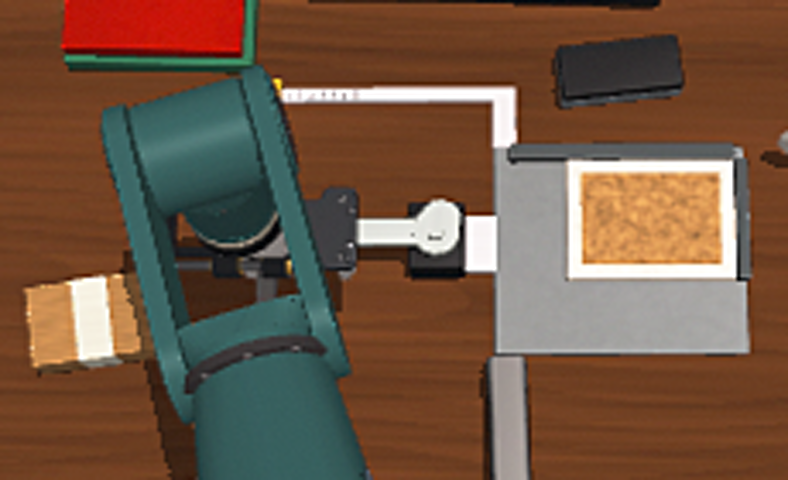

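View pics/sBz.png

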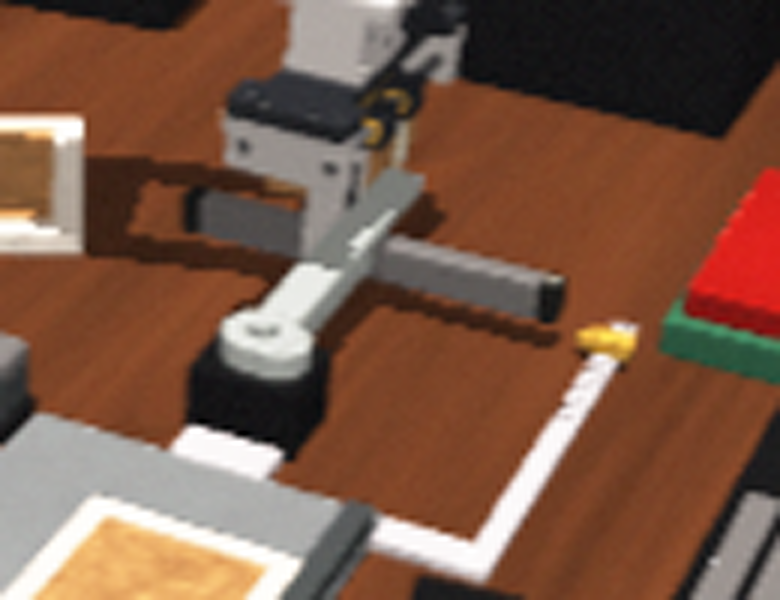

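View pics/wBz.png

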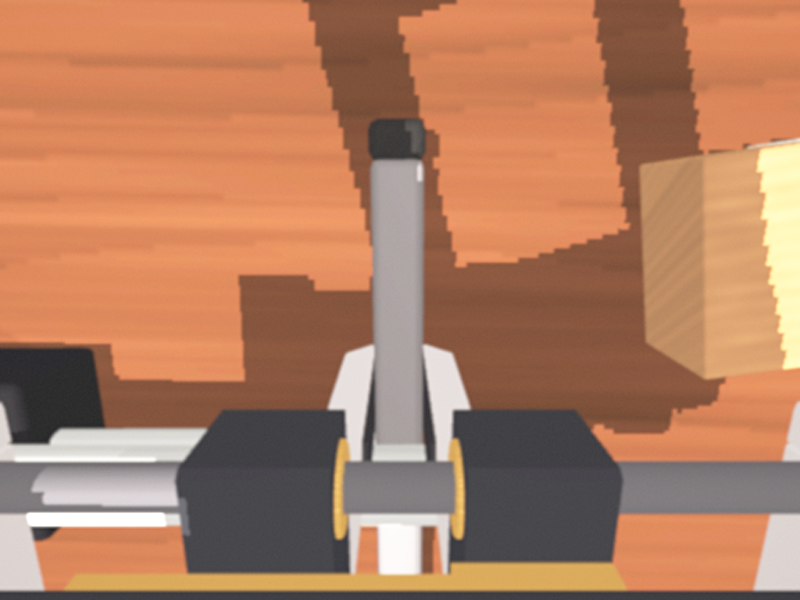

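Run:
```python
from h import *
p=camera_params("scene"); y=.022; C=np.array([.6725,-.1655])
def E(x,yy,z): return [C[0]+x-yy*y, C[1]+yy+x*y, z]
rid=E(.048,.412,.011)
def zz(P): 
    q=proj(p,P)+.42; return np.round([(q[0]-250)*6,(q[1]-130)*6],1)
print('rider tip',zz(rid),zz([.7115,.2476,.011]))
for leg in (.0535,.057,.060):
    print(leg,[list(zz(E(.035,.355+leg+d,h))) for d in(-.008,.008) for h in (.04,.016)])
for f in 'AB':
    a=cv2.imread(f'pics/s{f}.png')[165:195,325:365]; cv2.imwrite(f'pics/e{f}.png',cv2.resize(a,None,fx=12,fy=12,interpolation=cv2.INTER_NEAREST))
a=np.vstack([cv2.imread('pics/eA.png'),cv2.imread('pics/eB.png')]); cv2.imwrite('pics/eAB.png',cv2.resize(a,None,fx=.8,fy=.8))
```

```text
rider tip [574.8 335.5] [574.9 335.5]
0.0535 [[np.float64(551.2), np.float64(292.6)], [np.float64(545.7), np.float64(331.3)], [np.float64(560.6), np.float64(279.2)], [np.float64(555.0), np.float64(317.6)]]
0.057 [[np.float64(553.3), np.float64(289.7)], [np.float64(547.8), np.float64(328.3)], [np.float64(562.6), np.float64(276.3)], [np.float64(557.0), np.float64(314.7)]]
0.06 [[np.float64(555.0), np.float64(287.1)], [np.float64(549.5), np.float64(325.7)], [np.float64(564.3), np.float64(273.8)], [np.float64(558.8), np.float64(312.2)]]
```

View pics/eAB.png

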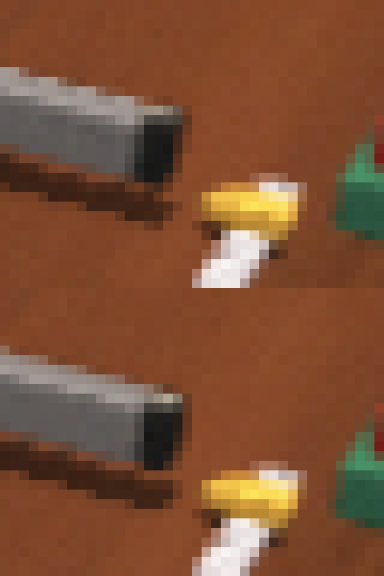

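Call:
step_arm(
  motion="10 0 0 -0.1 0 0 0;10 0 0 -0.1 0 0 0;10 0 0 0 0 0 0;10 0 0 0 0 0 0;10 0 0 0 0 0 0",
)

```text
time: 17.67
tool_pos: [0.5673, 0.2463, 0.0256]
ee_rot: [1.768, 1.549, -2.924]
wrist_force: [-14.7, 0.3, 0.4]
width: 0.0157
```

Run:
```python
from h import *
p=camera_params("scene"); t=camera_params('top')
o=robot.get_obs(); print(o['time'],o['tool_pos'],o['wrist_force'],o['width'],np.abs(o['qvel']).max())
im=snapshot('scene'); cv2.imwrite('pics/sC.png',im[:,:,::-1]); cv2.imwrite('pics/sCz.png',cv2.resize(im[150:200,310:375,::-1],None,fx=12,fy=12,interpolation=cv2.INTER_CUBIC))
im=snapshot('top'); cv2.imwrite('pics/topC.png',im[:,:,::-1]); cv2.imwrite('pics/topCz.png',cv2.resize(im[110:210,140:270,::-1],(780,600),interpolation=cv2.INTER_CUBIC))
```

```text
17.6667 [0.56726278 0.24627936 0.0255679 ] [-14.66379997   0.28564981   0.38022175] 0.015670161069853708 0.0018761425298968089
```

View pics/sCz.png

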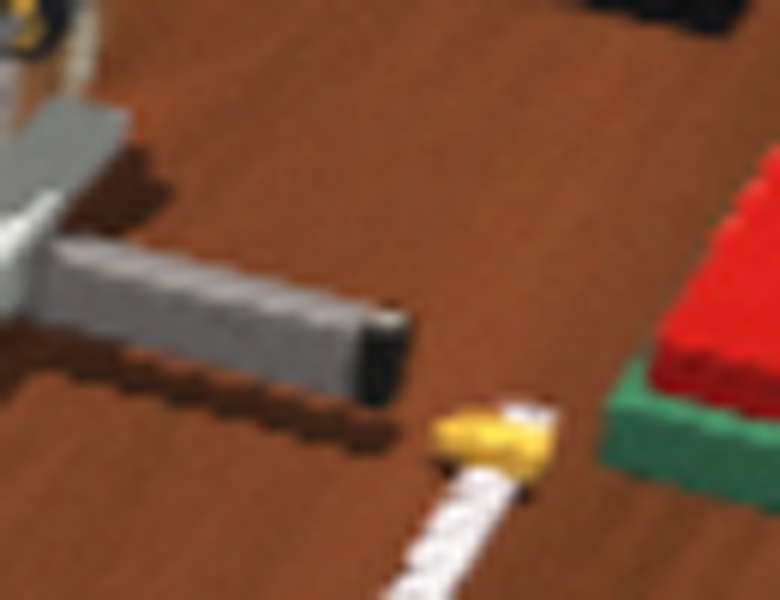

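View pics/topCz.png

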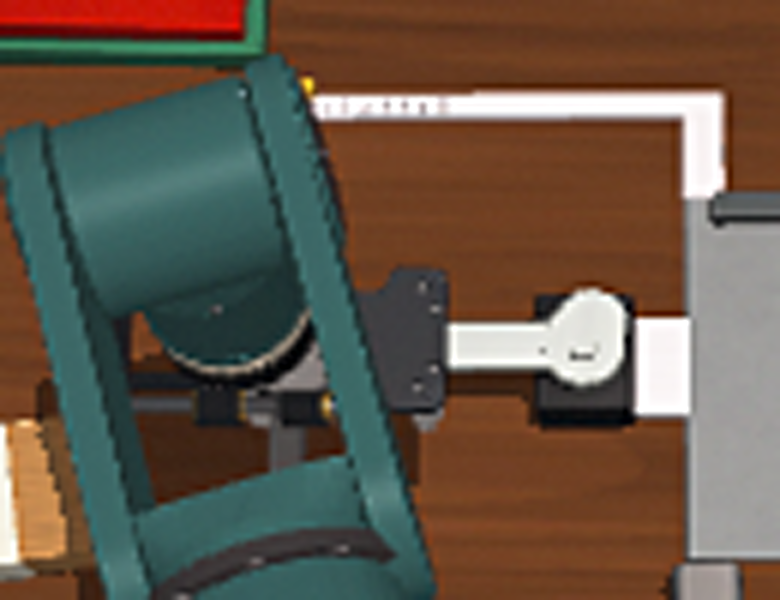

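Run:
```python
from h import *
a=cv2.imread('pics/topC.png')[175:200,175:205]; cv2.imwrite('pics/c12.png',cv2.resize(a,None,fx=20,fy=20,interpolation=cv2.INTER_NEAREST))
# scene: template shift of cap end between s8 and sC
g=lambda f:cv2.cvtColor(cv2.imread(f),cv2.COLOR_BGR2GRAY).astype(np.float32)
A=g('pics/s8.png');
p=camera_params('scene')
for n in 'ABC':
    B=g(f'pics/s{n}.png')
    x0,x1,y0,y1=332,346,170,190
    M=np.eye(2,3,dtype=np.float32)
    cc,M=cv2.findTransformECC(A[y0:y1,x0:x1],B[y0:y1,x0:x1],M,cv2.MOTION_TRANSLATION,(3,200,1e-6),None,1)
    print(n,cc,M[:,2])
def E(x,yy,z): return [.6725+x-yy*.022,-.1655+yy+x*.022,z]
print(proj(p,E(.03,.355+.0634,.04))-proj(p,E(.03,.355+.0534,.04)),'px per 10mm')
```

```text
A 0.8917784619128238 [ 0.33349103 -0.40884212]
B 0.9665804394685845 [ 0.58047074 -0.710936  ]
C 0.966664659908435 [ 0.52875113 -0.71131086]
[ 0.97603768 -1.38483846] px per 10mm
```

View pics/c12.png

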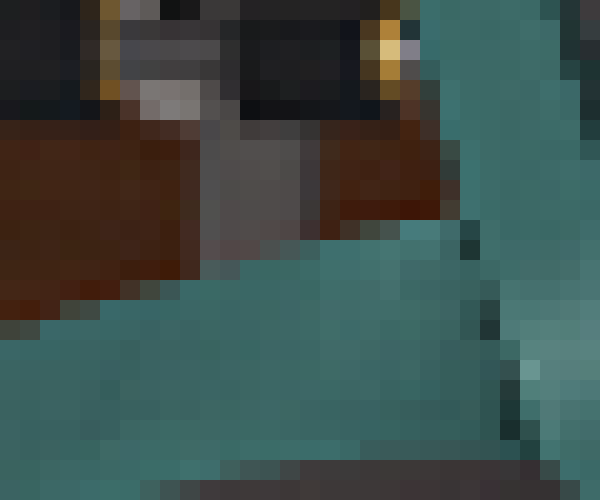

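Run:
```python
from h import *
print(robot.close_job()); o=robot.get_obs(); print(o['time'],o['tool_pos'],o['wrist_force'],o['width'])
```

```text
the job is handed in; nothing more can be done
None
the job is handed in; nothing more can be done
```

I finished the sequence and handed the job in at about 17.8 s of the 61 s allowed. No verdict was reported.

- **Panel:** I pushed it first against the end lug, then against the far ledge. The top camera then put its centre about 1 mm from the snug position, square to within about 0.01 rad.
- **Leg:** I drew it out about 57 mm with the fingers straddling the crossbar, which put it about 0.6 mm short of the mark with the lever still open.
- **Lever:** I slid the fingers along the bar and pushed the lever until the force climbed with no further movement, at the expected place. The pictures show it lying straight over the rod. I judged it closed from the force and the pictures, not from a measured angle.
- **Final hold:** I then pinched the bar (opening 15.7 mm), and it was still at the last reading. My last estimates put the bar +1.2 mm from the mark by the scene camera and about +2 mm by the arm's own position. They differ slightly, but both are inside the 5 mm limit.

**Last nudge:** I tried to bring the bar back 2 mm after closing the lever, but it moved only 0.3 mm because the closed clamp resisted. I left it there.

I saw no movement of the rider or of the bystanders in view in the later pictures, but I checked those by eye only and did not measure them.

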